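# Feel the gap of a sprung core clamp with a taper feeler

### The arm

A 7-joint arm with a two-finger parallel gripper is mounted at the origin on a cart in front of the work surface, level with it; the furniture and walls round the work are solid. World frame = base frame: x ahead of the robot, y to its left, z up, the work surface at z = 0. Lengths are in m, angles in degrees, forces in N, time in s.
With the tool pointing down it reaches from about 0.35 to 0.775 m from the base axis. Payload 3.1 kg.
Tool frame: the origin (TCP) lies on the centre line of the jaws, within the pads' length; the fingertips stand 17 mm ahead of it and the grasp point (between the pads) lies 2 mm behind it (robot.tip_reach is the distance from the TCP to the fingertips, in m); z points along the fingers, y is the direction in which the jaws open and shut (so a half turn about z gives the same grasp; the last joint's range is limited). The gripper opens to 85 mm and grips with 20 to 120 N. Pads are 22 mm wide; open, the fingers measure 114 mm over their backs; the gripper's body (76 mm by 85 mm) begins 54 mm behind the grasp point. The pads swing forward as they close: fully open they stand 13 mm farther back than shut.
Start: joints at [-73.436, 17.813, 0.802, 86.603, -0.252, 75.585, -1.558], TCP at [0.179, 0.52, 0.248] pointing down, gripper open.
Joint ranges: [-154.91, 154.91], [-16.99, 109.72], [-72.82, 74.43], [7.12, 147.25], [-82.49, 262.49], [11.32, 116.49], [-174.64, 174.64]. Speed limits (degrees/s): [159.86, 159.86, 180, 180, 180, 180, 180].

### API

Orientations are given as [roll, pitch, yaw] about the fixed x, y, z axes, in that order (R = Rz(yaw) Ry(pitch) Rx(roll)).
In Python, from station import robot, fingers, vision, workorder, recognise gives the robot as it stands. Calls block until the motion is done:
- robot.move_to(position, orientation): joint-space move of the TCP to a pose.
- robot.line_to(position, orientation=None, velocity=0.15, f_stop=None): straight line of the TCP; orientation=None keeps the orientation; velocity is the mean speed in m/s. With f_stop (N) it stops when the force on the tool has changed by that much, and returns True; else False.
- robot.move_j(angles): joint-space move.
- fingers.gripper_to(opening, force=None): opening from 0.0 (shut) to 1.0 (fully open); force is the grip in N (None keeps the last); returns when the fingers have stopped.
- robot.pause(seconds).
- robot.inverse_kinematics(position, orientation): joint angles nearest the present ones, or None.
- vision.grab_frame(name): name is "scene" or "top" or "wrist"; returns the picture (480x640x3 uint8, red, green, blue); there is no depth.
- vision.calibration(name): a dict with "mtx" (3x3 intrinsics, pixels), "k1" (the pictures are not rectified: a ray, as slopes to the right and down, at radius r is drawn at 1 + k1 r^2 times it, then the intrinsics apply), "extrinsics" (4x4, takes a point from world to camera coordinates); the wrist camera has in their place "T_tool_cam" (4x4, takes a point from camera to tool coordinates, whose origin is the TCP and whose axes are the flange's). Camera axes: x right, y up, looking along -z (the intrinsics and any distortion apply to the point x, -y, -z); pixel columns grow to the right and rows downward; lengths in m; the calibration is good to about 2 mm. A picture is of the moment at which its call begins: read the wrist's pose just before it. calibration takes no time and is no camera call.
A pose or a line that the arm cannot do raises robot.PlanningError and nothing moves.
- workorder.close_job(): hands the job in, once; it reports no verdict.
Trained networks look in the newest picture that a camera, given by its name, has taken for a name from the list of things; names that differ only in an ending like _2 or _b are one class to them, and where a whole thing is asked for, a point or a joint stands for the part that bears it (a point fixed in the world has none). Each returns a list of dicts, best first, with "p" (0 to 1); they miss things now and then, are a little off and sometimes report something else, mostly with a low value. They report only what shows in the picture. A call takes as long as a camera call.
- recognise(label, camera): "rect" ([centre column, centre row, width, height] in pixels, round what is visible of it).
Readings, each from a call of its own:
- robot.current_time_s(): time.
- robot.current_joint_positions(): joint angles.
- robot.current_dq(): joint speeds.
- robot.current_joint_torque(): joint torques, N m.
- robot.current_tool_pos(): TCP position.
- robot.current_eef_rot(): TCP orientation.
- robot.current_contact_force(): force on the tool from outside, world axes, zero at the start.
- robot.current_torque(): the same for the moment, N m.
- robot.current_finger_gap(): opening from 0.0 (shut) to 1.0 (fully open).
Only numpy, scipy, OpenCV 4.12 (cv2) and the standard library are available. Lean on these libraries where they do the work, as an engineer would, in place of code of your own. Each camera call takes 0.05 s, during which the arm holds its last target. There are 200 camera calls.

### The job

Take the yellow-handled taper feeler out of the rack and lower its blade, upright, between the two steel plates of the core clamp until it drags snugly: the sprung plate has just given way a millimetre or two and the red needle stands in the green band of the dial. Stop there and finish while still holding the feeler in place by its handle, with no finger on the clamp plates; never force the needle round to the red marks, and leave the black-handled feeler in the rack and the other things on the bench alone.

Things in the scene. Friction and masses are not known exactly. Their poses are not given: they have to be found in the camera images.
- taper_feeler_grip (a point): Taper feeler, about 90 g, upright in one of the rack's slots. Point: centre of its yellow handle (28 mm along x, 18 mm along y, 60 mm tall, bottom 31 mm below this point). Its steel blade hangs 70 mm below the handle, 20 mm wide along x; thickness along y grows evenly from 2 mm at the tip to 9 mm at the handle (1 mm per 10 mm). z up.
- taper_feeler_tip (a point): Middle of the blade tip of the taper feeler, 101 mm below the centre of its handle; same axes.
- plain_feeler_grip (a point): Centre of the black handle of the other feeler (same handle size, flat blade); a bystander that stays in the other slot of the rack.
- rack: Fixed wooden rack, 150 (x) by 50 (y) by 85 mm high; origin at the centre of its underside. Slots at x = -45 and +45 mm; a feeler hangs by its handle's bottom on the rack's top, its x and y axes along the rack's. To clear the rack it must rise straight up by more than 90 mm.
- throat (a point): Core clamp, base fixed to the bench: two upright steel plates, 70 mm long along x, face to face across y. Point: mid-length, 92 mm above the bench, where the gap becomes narrow, on the face of the sprung plate (+y side) at rest; z up. The gap's middle is at y about -1.9 mm. Below, the gap is 72 mm deep. Lower the feeler with its x along this x (either way round).
- needle (a joint): Red needle of the level dial beside the plates (their -x end, 62 mm high): 0 at rest (black mark), grows clockwise as the sprung plate is pushed away from the other, 0.4 rad per mm. Green band 0.2 to 1.25 rad, red marks from 2.0 rad. Once the blade touches both plates (tip 10 to 25 mm below the throat), each 10 mm deeper adds 0.4 rad.
- sprung_plate: The sprung plate on the +y side of the gap, 10 mm thick; origin on its inner face at the bottom, 72 mm below the throat. A spring holds it at rest with about 2.4 N and pushes back 0.8 N more for each mm; it can move 6 mm. Both plates sit on a head that floats freely up to 7 mm either way along y, so the clamp centres itself on the blade.
- fixed_plate: Plate screwed to the head, -y side of the gap; origin on its inner face at the bottom. Its face lies 3.0 to 4.5 mm from the sprung plate's (differs from start to start). Above the throat both plates carry lips 10 mm high that lean outwards; the mouth at their top is about 12 mm wider than the gap.
- masking_tape: Roll of masking tape, 100 mm across, 25 mm high; bystander.
- elm_block: Wood block 48 x 89 x 31 mm; bystander.
- film_can_0: Black film can, 34 mm across, 50 mm high; bystander.
- film_can_1: Black film can, 34 mm across, 50 mm high; bystander.

How it is judged:
By the outcome, as a careful person would: the job done as asked, in the order asked, and still so for the second after the job is handed in, while the arm keeps its last pose, push and grip.
It also fails if it takes over 40 s, if anything falls off the work surface, if the arm or the gripper's body presses on something with over 40 N, if the wrist force passes 120 N, or if a joint passes its speed limit or range.

## Working session

There is one attempt and no reset: what is moved stays moved. The work goes in short steps, each a Python script; the robot and the scene stay as the last script left them, time stands still between calls to the robot, and variables do not carry over. Pictures are saved under pics/ and viewed, about 8 in all and at most 12, crops included, and the job is handed in when it is done.

```bash
mkdir -p pics; ls; python3 - <<'E'
from station import robot, fingers, vision, recognise
import cv2, numpy as np
for c in ("scene","top"):
    im=vision.grab_frame(c); cv2.imwrite(f"pics/{c}0.png",im[:,:,::-1])
    k=vision.calibration(c); print(c,k)
    for n in ("taper_feeler_grip","plain_feeler_grip","rack","needle","sprung_plate","fixed_plate"):
        print(n,[(np.round(d["rect"],1).tolist(),round(d["p"],2)) for d in recognise(n,c)[:3]])
print(vision.calibration("wrist"))
print(robot.current_eef_rot(),robot.current_time_s(),robot.tip_reach)
E
```

```text
pics
scene {'mtx': array([[517.01905163,   0.        , 315.93574953],
       [  0.        , 517.01905163, 234.62206374],
       [  0.        ,   0.        ,   1.        ]]), 'k1': 0.05070261868686218, 'extrinsics': array([[ 0.87727157, -0.47999266, -0.00128343, -0.57288355],
       [ 0.30559362,  0.55646053,  0.77263459, -0.19530294],
       [-0.37014475, -0.67820257,  0.6348497 , -0.80525722],
       [ 0.        ,  0.        ,  0.        ,  1.        ]])}
taper_feeler_grip [([279.6, 298.9, 22.1, 63.8], 0.9)]
plain_feeler_grip [([225.8, 318.4, 22.6, 66.1], 0.78)]
rack [([254.0, 331.9, 107.3, 92.3], 0.7)]
needle []
sprung_plate [([240.2, 201.4, 38.6, 34.3], 0.6), ([403.9, 229.7, 17.7, 28.3], 0.29)]
fixed_plate [([250.5, 214.8, 48.0, 49.9], 0.88)]
top {'mtx': array([[501.94166889,   0.        , 318.98845208],
       [  0.        , 501.94166889, 242.31230812],
       [  0.        ,   0.        ,   1.        ]]), 'k1': -0.07683676561941304, 'extrinsics': array([[-0.02943818, -0.99946569, -0.01420305, -0.06174521],
       [ 0.99547688, -0.03059883,  0.08994164, -0.61081577],
       [-0.09
[... 278 characters left out ...]
13.8, 17.2], 0.68)]
needle []
sprung_plate []
fixed_plate [([246.4, 285.2, 31.5, 43.3], 0.63)]
{'mtx': array([[335.61922723,   0.        , 322.85671636],
       [  0.        , 335.61922723, 241.68128675],
       [  0.        ,   0.        ,   1.        ]]), 'k1': -0.0072562572765823945, 'T_tool_cam': array([[ 3.45001188e-04,  9.55946088e-01,  2.93542088e-01,
         7.47322206e-02],
       [ 9.99999281e-01,  7.21015587e-06, -1.19878366e-03,
        -4.07477121e-04],
       [-1.14808904e-03,  2.93542291e-01, -9.55945399e-01,
        -1.26487270e-01],
       [ 0.00000000e+00,  0.00000000e+00,  0.00000000e+00,
         1.00000000e+00]])}
[1.79994468e+02 1.32690499e-03 1.61048072e+02] 0.7 0.017
```

View both.

View pics/scene0.png

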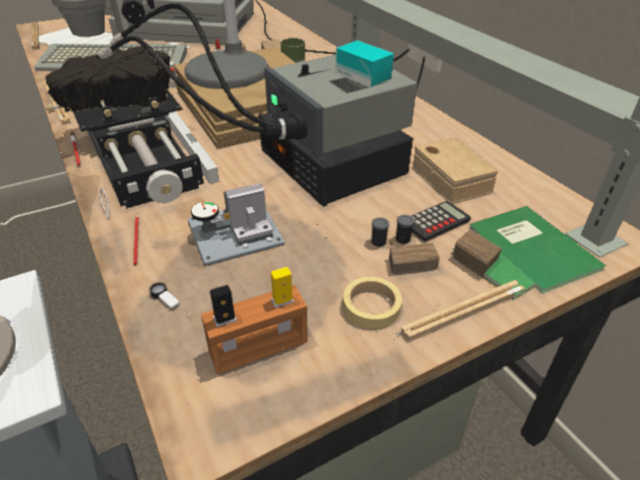

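View pics/top0.png

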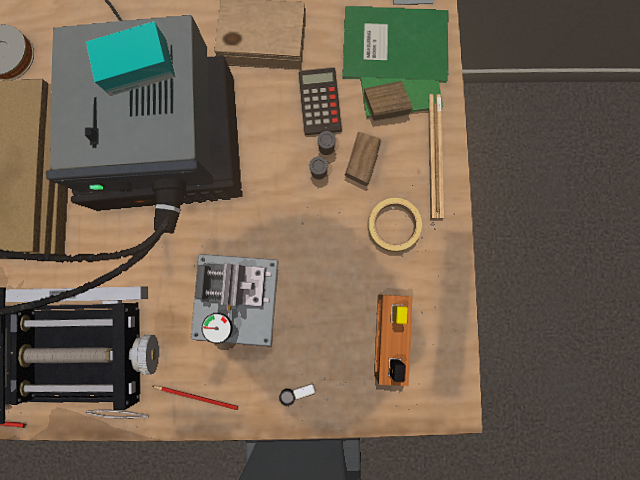

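```bash
cat > h.py <<'E'
import numpy as np, cv2
from scipy.spatial.transform import Rotation as R
from station import robot, fingers, vision, recognise
def cam(name, pose=None):
    k=vision.calibration(name)
    if name=="wrist":
        p,r=pose; T=np.eye(4); T[:3,:3]=R.from_euler("xyz",r,degrees=True).as_matrix(); T[:3,3]=p
        E=np.linalg.inv(T@k["T_tool_cam"])
    else: E=k["extrinsics"]
    return k["mtx"],k["k1"],E
def proj(c,P):
    M,k1,E=c; q=np.atleast_2d(P)@E[:3,:3].T+E[:3,3]
    s=q[:,:2]*[1,-1]/-q[:,2:]; s=s*(1+k1*(s**2).sum(1,keepdims=True))
    return s@M[:2,:2].T+M[:2,2]
def ray(c,uv):
    M,k1,E=c
    s=cv2.undistortPoints(np.array([[uv]],float),M,np.array([k1,0,0,0]))[0,0]
    d=E[:3,:3].T@np.array([s[0],-s[1],-1]); return -E[:3,:3].T@E[:3,3],d/np.linalg.norm(d)
def atz(c,uv,z):
    o,d=ray(c,uv); return o+d*(z-o[2])/d[2]
def pose(): return np.array(robot.current_tool_pos()),np.array(robot.current_eef_rot())
def wrist(fn):
    p=pose(); im=vision.grab_frame("wrist"); cv2.imwrite(fn,im[:,:,::-1]); np.save(fn+".npy",np.r_[p]); return cam("wrist",p),im
E
python3 - <<'E'
from h import *
t=cam("top"); s=cam("scene")
print("yellow top",atz(t,(401.5,312),.146),"scene c",atz(s,(281,287),.116))
print("black",atz(t,(397,368),.146))
for uv in [(377,295),(411,295),(376,385),(409,386)]: print("rack",atz(t,uv,.085))
for uv in [(198,254),(278,260),(272,346),(193,340)]: print("base",atz(t,uv,.012))
print("dial",atz(t,(217,328),.065), "gap",atz(t,(237,285),.1))
E
```

```text
yellow top [ 0.48424222 -0.2075755   0.146     ] scene c [ 0.4783579  -0.21194867  0.116     ]
black [ 0.39766313 -0.19715144  0.146     ]
rack [ 0.51092739 -0.17625779  0.085     ]
rack [ 0.50910283 -0.23386514  0.085     ]
rack [ 0.36070545 -0.16912369  0.085     ]
rack [ 0.35720599 -0.22438084  0.085     ]
base [0.59510754 0.14627719 0.012     ]
base [ 0.57951712 -0.00309369  0.012     ]
base [0.42230092 0.01162634 0.012     ]
base [0.43652357 0.15747273 0.012     ]
dial [0.46141494 0.1008219  0.065     ] gap [0.53459375 0.05832167 0.1       ]
```

```bash
python3 - <<'E'
from h import *
print(robot.inverse_kinematics([.52,.06,.27],[180,0,175]))
robot.move_to([.52,.06,.27],[180,0,175])
c,im=wrist("pics/w_clamp.png")
robot.move_to([.479,-.205,.25],[180,0,176])
fingers.gripper_to(0.65)
c,im2=wrist("pics/w_rack.png"); print(pose(),robot.current_time_s(),robot.current_finger_gap())
cv2.imwrite("pics/a.png",np.vstack([im[...,::-1][:, :],im2[...,::-1]])) if 0 else None
print(recognise("taper_feeler_grip","wrist"),recognise("rack","wrist"),proj(c,[[.479,-.205,.146]]))
E
```

```text
[-33.52724927  15.17388086  31.84366515  89.4081718   -8.12444096
  77.73856699  84.14895512]
(array([ 0.47914961, -0.20466969,  0.25002052]), array([1.79997558e+02, 1.78117946e-03, 1.76037444e+02])) 4.3167 0.6528091597901379
[{'rect': [318.5, 241.0, 28.6, 57.3], 'p': 0.89}] [{'rect': [321.6, 337.8, 79.4, 78.4], 'p': 0.7}, {'rect': [319.5, 168.7, 68.3, 179.9], 'p': 0.67}] [[322.27304975 246.65526187]]
```

View pics/w_clamp.png

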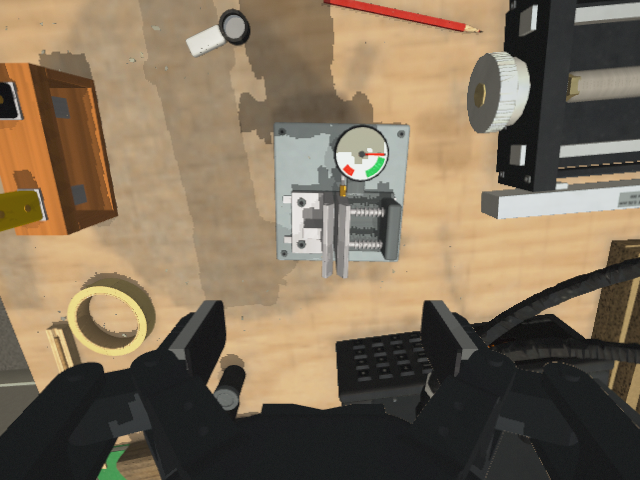

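View pics/w_rack.png

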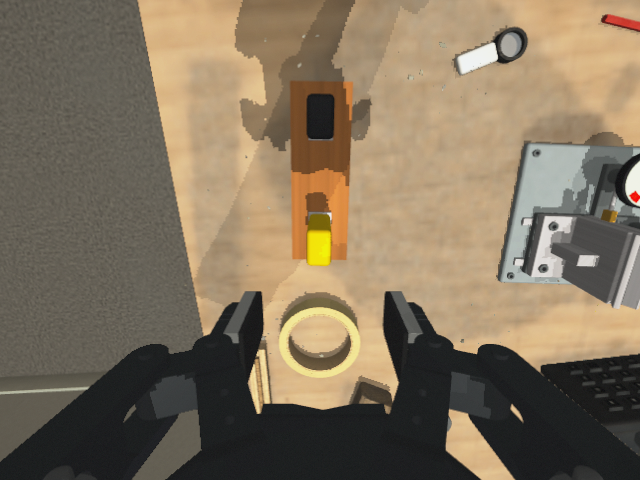

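```bash
python3 - <<'E'
from h import *
a=np.load("pics/w_rack.png.npy"); c=cam("wrist",a)
im=cv2.imread("pics/w_rack.png"); hsv=cv2.cvtColor(im,cv2.COLOR_BGR2HSV)
m=((abs(hsv[...,0].astype(int)-28)<5)&(hsv[...,1]>200)&(hsv[...,2]>225)).astype(np.uint8)
n,l,st,ce=cv2.connectedComponentsWithStats(m); i=1+st[1:,4].argmax(); print(st[i],ce[i]); print("yel",atz(c,ce[i],.146))
for dx in (-.014,.014):
  print("pred yaw176 corners",proj(c,[[.479+dx,-.205+dy,.146] for dy in (-.009,.009)]))
print("black",atz(c,(320,115),.146))
P=[atz(c,u,.085)[:2] for u in [(292,259),(347,259),(291,82),(353,82)]]; print("rack",np.round(P,4),np.mean(P,0))
im=cv2.imread("pics/w_clamp.png")[110:290,260:420]; cv2.imwrite("pics/crop.png",cv2.resize(np.hstack([im]),None,fx=4.4,fy=3.3*1,interpolation=cv2.INTER_CUBIC) if 0 else cv2.resize(im,None,fx=3.3,fy=3.3,interpolation=cv2.INTER_CUBIC))
E
```

```text
Traceback (most recent call last):
  File "h.py", line 7, in cam
    p,r=pose; T=np.eye(4); T[:3,:3]=R.from_euler("xyz",r,degrees=True).as_matrix(); T[:3,3]=p
    ^^^
ValueError: too many values to unpack (expected 2)
```

```bash
sed -i 's/p,r=pose;/p,r=np.reshape(pose,(2,3));/' h.py; python3 - <<'E'
from h import *
a=np.load("pics/w_rack.png.npy"); c=cam("wrist",a)
im=cv2.imread("pics/w_rack.png"); hsv=cv2.cvtColor(im,cv2.COLOR_BGR2HSV)
m=((abs(hsv[...,0].astype(int)-28)<5)&(hsv[...,1]>200)&(hsv[...,2]>225)).astype(np.uint8)
n,l,st,ce=cv2.connectedComponentsWithStats(m); i=1+st[1:,4].argmax(); print(st[i],ce[i]); print("yel",atz(c,ce[i],.146))
for dx in (-.014,.014):
  print("pred yaw176 corners",proj(c,[[.479+dx,-.205+dy,.146] for dy in (-.009,.009)]))
print("black",atz(c,(320,115),.146))
P=[atz(c,u,.085)[:2] for u in [(292,259),(347,259),(291,82),(353,82)]]; print("rack",np.round(P,4),np.mean(P,0))
im=cv2.imread("pics/w_clamp.png")[110:290,260:420]; cv2.imwrite("pics/crop.png",cv2.resize(im,None,fx=3.3,fy=3.3,interpolation=cv2.INTER_CUBIC))
E
```

```text
[308 232  22  34 717] [318.61924686 248.22036262]
yel [ 0.48000513 -0.20771643  0.146     ]
pred yaw176 corners [[308.27230129 228.76504318]
 [333.57899003 227.08324275]]
pred yaw176 corners [[311.35965596 265.54717752]
 [335.8262463  263.97309558]]
black [ 0.38995649 -0.20033205  0.146     ]
rack [[ 0.5087 -0.2351]
 [ 0.5122 -0.1844]
 [ 0.36   -0.2217]
 [ 0.3633 -0.1726]] [ 0.43605197 -0.20347452]
```

View pics/crop.png

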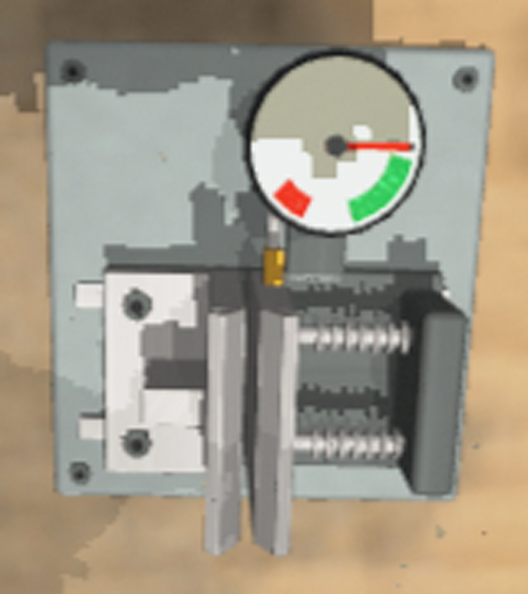

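```bash
python3 - <<'E'
from h import *
c=cam("wrist",np.load("pics/w_clamp.png.npy"))
f=lambda u:(260+u[0]/3.3,110+u[1]/3.3)
A=atz(c,f((250,313)),.097);B=atz(c,f((247,551)),.097);print("gap",A,B)
P=[atz(c,f(u),.012)[:2] for u in [(48,43),(493,45),(57,493),(455,498)]];print(np.round(P,4))
print("dial",atz(c,f((337,146)),.065))
robot.move_to([.480,-.2073,.19],[180,0,175.2])
robot.line_to([.480,-.2073,.118],velocity=.08,f_stop=8)
f0=np.array(robot.current_contact_force())
fingers.gripper_to(0.0,60); print(pose(),robot.current_finger_gap(),robot.current_contact_force()-f0)
p=pose()[0]
print(robot.line_to([p[0],p[1],.245],velocity=.1))
print(robot.current_contact_force(),robot.current_finger_gap(),robot.current_time_s())
c,im=wrist("pics/w_lift.png")
s=vision.grab_frame("scene"); cv2.imwrite("pics/s_lift.png",s[:,:,::-1])
cr=lambda i,w:i[...,::-1][w]
cv2.imwrite("pics/lift.png",np.hstack([cv2.resize(im[...,::-1],(400,300)),cv2.resize(s[170:410,140:460,::-1],(400,300))]))
E
```

```text
gap [0.50322679 0.07474008 0.097     ] [0.57334345 0.06872413 0.097     ]
[[0.4247 0.0174]
 [0.4376 0.1628]
 [0.5807 0.0009]
 [0.5951 0.1473]]
dial [0.46265709 0.10424617 0.065     ]
(array([ 0.48036242, -0.20753602,  0.11848425]), array([-1.79984163e+02,  5.91072817e-02,  1.75200801e+02])) 0.20014414499653135 [ 0.08105201 -0.57400944  2.30354456]
False
[ 0.21944001  0.76440512 -1.50231573] 0.20197190186553265 7.6583
```

View pics/lift.png

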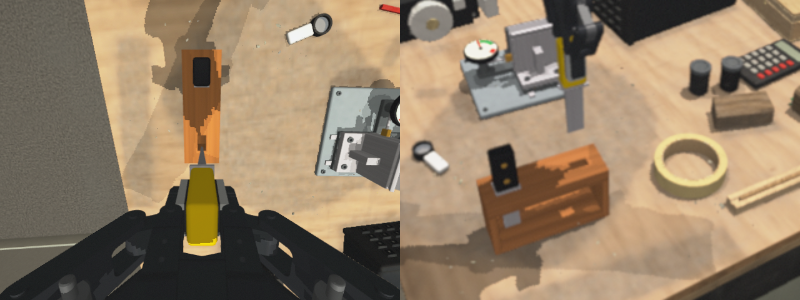

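```bash
python3 - <<'E'
from h import *
g=[.538,.0717]
robot.line_to([*g,.245],[180,0,174.6],velocity=.15)
robot.line_to([*g,.212],velocity=.05,f_stop=6)
print(pose(),robot.current_contact_force(),robot.current_time_s())
c,im=wrist("pics/w2.png"); s=vision.grab_frame("scene"); t=vision.grab_frame("top")
cv2.imwrite("pics/s2.png",s[:,:,::-1])
sc=cam("scene"); print(proj(sc,[[*g,.1085],[*g,.092]]))
cv2.imwrite("pics/v2.png",np.hstack([cv2.resize(im[...,::-1],(400,300)),cv2.resize(s[150:270,170:330,::-1],(400,300),interpolation=cv2.INTER_CUBIC)]))
E
```

```text
(array([0.53820912, 0.0716968 , 0.21216536]), array([1.79999089e+02, 2.63716669e-02, 1.74601285e+02])) [ 0.53024284  0.54177997 -1.05685783] 10.6167
[[244.66804237 185.78202376]
 [245.43969612 192.93857821]]
```

View pics/v2.png

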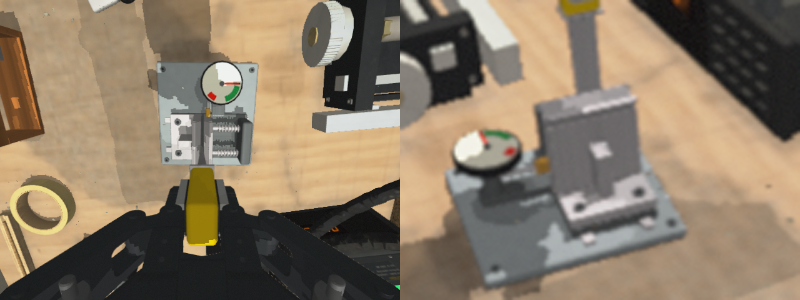

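```bash
cat >> h.py <<'E'
def needle(im,c,debug=False):
    u=proj(c,[[.4627,.1042,.065]])[0]; x,y=np.round(u).astype(int); w=45
    h=cv2.cvtColor(im[y-w:y+w,x-w:x+w],cv2.COLOR_RGB2HSV).astype(int)
    red=((h[...,0]<8)|(h[...,0]>172))&(h[...,1]>130)&(h[...,2]>110)
    n,l,st,ce=cv2.connectedComponentsWithStats(red.astype(np.uint8))
    out=[]
    for i in range(1,n):
        if st[i,4]<5: continue
        q=np.argwhere(l==i)[:,::-1]-w
        r=np.hypot(*q.T); far=q[r>=np.quantile(r,.8)].mean(0); near=q[r<=np.quantile(r,.2)].mean(0)
        d=far-near; out.append((int(st[i,4]),round(float(r.min())),round(float(r.max())),round(float(np.arctan2(far[1],far[0])),2),round(float(np.arctan2(d[1],d[0])),2)))
    return out
E
python3 - <<'E'
from h import *
im=cv2.imread("pics/w2.png")[...,::-1].copy(); c=cam("wrist",np.load("pics/w2.png.npy"))
print(proj(c,[[.4627,.1042,.065]]),needle(im,c))
g=[.538,.0717]
for z in (.196,.188,.183,.179,.175,.171):
    hit=robot.line_to([*g,z],velocity=.03,f_stop=10)
    c,im=wrist(f"pics/d{z}.png"); n=needle(im,c)
    print(z,hit,np.round(pose()[0],4),np.round(robot.current_contact_force(),2),n)
    if hit or any(a[1]<8 and a[4]>.5 for a in n): break
print(robot.current_time_s())
E
```

```text
[[355.52589789 133.95053355]] [(64, 3, 26, -0.03, -0.01), (111, 22, 30, 2.29, 2.22)]
0.196 False [0.5381 0.0717 0.1961] [-0.06 -0.51 -1.43] [(75, 3, 28, -0.04, -0.01), (127, 23, 32, 2.3, 2.32)]
0.188 False [0.5379 0.0717 0.1879] [ 0.61 -0.17 -1.05] [(77, 3, 29, -0.02, 0.0), (135, 24, 33, 2.29, 2.29)]
0.183 False [0.5379 0.0717 0.1829] [-0.12 -0.15 -0.86] [(78, 3, 29, -0.03, 0.0), (139, 24, 34, 2.3, 2.31)]
0.179 False [0.5378 0.0717 0.1788] [ 0.64 -0.27 -1.12] [(81, 3, 30, -0.03, 0.01), (143, 24, 34, 2.28, 2.22)]
0.175 False [0.5384 0.0716 0.1749] [ 1.27 -0.46 -1.84] [(89, 3, 30, -0.0, 0.04), (150, 25, 35, 2.31, 2.34)]
0.171 False [0.5384 0.0717 0.1711] [1.25 0.69 0.21] [(83, 3, 29, 0.15, 0.19), (158, 25, 35, 2.3, 2.32)]
13.3333
```

```bash
python3 - <<'E'
from h import *
g=[.538,.0717]
for z in (.167,.163,.1595):
    hit=robot.line_to([*g,z],velocity=.02,f_stop=15)
    c,im=wrist(f"pics/d{z}.png"); n=needle(im,c)
    print(z,hit,np.round(pose()[0],4),np.round(robot.current_contact_force(),2),n)
    if hit or max(a[4] for a in n if a[1]<10)>.65: break
robot.pause(1.0)
c,im=wrist("pics/end.png"); s=vision.grab_frame("scene"); print(needle(im,c),robot.current_finger_gap(),pose(),robot.current_time_s())
cv2.imwrite("pics/v3.png",np.hstack([cv2.resize(im[60:300,200:520,::-1],(400,300)),cv2.resize(s[150:270,170:330,::-1],(400,300),interpolation=cv2.INTER_CUBIC)]))
E
```

```text
0.167 False [0.538  0.0717 0.1669] [ 0.66 -0.57  0.48] [(90, 3, 29, 0.36, 0.35), (161, 26, 37, 2.3, 2.31)]
0.163 False [0.5379 0.0717 0.1627] [0.82 0.81 1.07] [(89, 2, 29, 0.52, 0.52), (164, 26, 38, 2.34, 2.4)]
0.1595 False [0.5379 0.0717 0.1593] [0.64 0.29 1.53] [(94, 3, 31, 0.69, 0.66), (171, 27, 38, 2.32, 2.36)]
[(94, 1, 29, 0.69, 0.66), (170, 27, 39, 2.36, 2.48)] 0.20560691750007903 (array([0.53789297, 0.07168945, 0.15933299]), array([-1.79994086e+02, -1.53321644e-02,  1.74599674e+02])) 15.6083
```

View pics/v3.png

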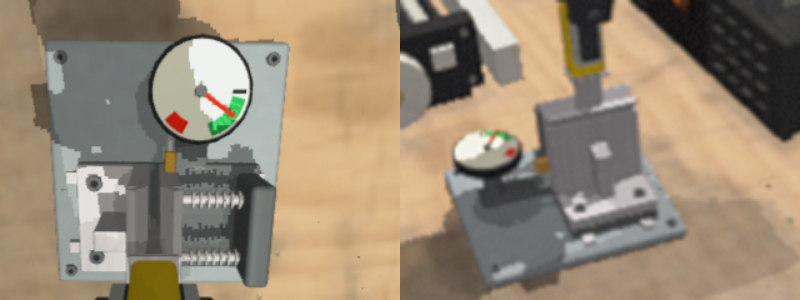

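The needle stands mid-green (about 0.67 rad, wrist crop around (225,110)). The blade is upright between the plates and the fingers are well above them, so I'm handing in.

```bash
python3 -c "
from station import workorder
print(workorder.close_job())"
```

```text
the job is handed in; nothing more can be done
None
```

I took the yellow taper feeler straight up out of the rack and lowered it upright between the clamp plates in small steps. I stopped with the needle in the middle of the green band and handed the job in still gripping the handle.

- **Needle:** my last reading was about 0.67 rad, with green running from 0.2 to 1.25. That puts the sprung plate about 1.7 mm open, and the reading had not changed after a 1 s pause.
- **Depth:** the blade first touched both plates with its tip about 20 mm below the throat. It ended about 36 mm below.
- **Forces:** the readings stayed within about 2 N during the lowering.
- **Clearance:** the fingers stayed well above the plates.
- **Other items:** I only gripped the yellow feeler. The black feeler was still in its slot when I last had it in view, just after the lift; I took no picture of the whole bench at the end.
- **Time:** the robot clock stood at about 15.6 s, and no check failed or disagreed.

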